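Flip open the spice dabba and bring the pinch bowl up to it

TASK

Without gripping or lifting anything, push the round steel dabba's hinged lid up by its brass tab with your fingertips and tip it over backwards until it stays open by itself. Then push the blue pinch bowl along the surface until it stands right in front of the dabba, on the side opposite the hinge, with no more than a couple of centimetres between them. Be gentle: the dabba must stay where it stands, the bowl must stay flat on the surface, and the jar, the sieve and the wooden lid are to be left alone.

Things in the scene. Friction and masses are not known exactly. Their poses are not given: they have to be found in the camera images.
- dabba: Round steel spice box standing loose on the surface: outer diameter 110 mm, body 73 mm tall, about 1 kg, so that a hard push slides it. Origin: centre of its underside; z up; +x points from the centre to the hinge, -x to the front, where the brass tab is (and where the bowl is wanted). Inside are five small metal cups, tops 51 mm above the surface.
- dabba_hinge (a point): Point on the dabba, on the lid's hinge axis: 60 mm along the dabba's +x from its centre, 75 mm above its underside. The hinge axis runs along the dabba's y.
- lid (a joint): Lid angle in rad: 0 shut (level), 1.92 fully open, leaning back on its stop. Steel disc, diameter 116 mm, middle 60 mm from the hinge axis; shut, its flat underside is level with the axis, 75 mm above the surface. The hinge is free: the lid (0.11 kg) falls shut below about 1.5 rad and falls open to the stop above that.
- lid_tab (a point): Middle of the lid's brass tab (a plate 44 mm wide, 34 long, 3 thick), moving with the lid. From the disc's front edge it sticks out, rising at 15 degrees: shut, this point is 130 mm from the hinge axis along the dabba's -x and 80 mm above the surface; the outer end is 146 mm from the axis, 85 mm up. Beneath it, in front of the dabba's wall, is free space for a fingertip.
- bowl: Blue ceramic pinch bowl, open, round, loose, about 0.16 kg: outer radius 34 mm at the foot and 48 mm at the rim, 42 mm tall, wall 4 mm, floor 5 mm thick. Origin: centre of its underside. It can be pushed from outside or by a fingertip lowered into it. Touching the dabba its centre is 103 mm from the dabba's centre.
- jar: Black plastic grinder jar with a steel cap, diameter 64 mm, 105 mm tall, loose, to be left alone. Origin: centre of its underside.
- sieve: Small aluminium sieve, rim diameter 80 mm, 28 mm tall, handle reaching 134 mm from its centre along its +x at 25 mm height, loose, to be left alone. Origin: centre of its underside.
- wood_lid: Round wooden lid with a knob, diameter 84 mm, 37 mm tall, loose, to be left alone. Origin: centre of its underside.
Not all that is in view belongs to the job. Several things look just like the bowl: the one meant starts farthest to the robot's left.

How it is judged:
By the outcome, as a careful person would: the job done as asked, in the order asked, and still so for the second after the job is handed in, with the robot touching nothing.
It also fails if it takes over 72 s, if anything falls off the work surface, if the arm or the gripper's body presses on something with over 40 N, if the wrist force passes 120 N, or if a joint passes its speed limit or range.

ROBOT

A 6-joint arm with a two-finger parallel gripper is mounted at the origin on the work surface. World frame = base frame: x ahead of the robot, y to its left, z up, the work surface at z = 0. Lengths are in mm, angles in degrees, forces in N, time in s.
With the tool pointing down it reaches from about 300 to 850 mm from the base axis. Payload 4.2 kg.
Tool frame: the origin (TCP) lies midway between the tips of the shut fingers; the grasp point (between the pads) lies 19 mm behind it; z points along the fingers, y is the line along which they close (so a half turn about z gives the same grasp; the last joint's range is limited). The gripper opens to 91 mm and grips with 3 to 60 N. Pads are 32 mm wide; open, the fingers measure 118 mm over their backs; the gripper's body (76 mm by 178 mm) begins 60 mm behind the grasp point.
Start: joints at [72.422, 18.312, 89.639, -0, 72.044, -1.146], TCP at [162.661, 551.529, 213.976] pointing down, gripper open.
Joint ranges: [-177.97, 177.97], [-48.28, 115.42], [12.27, 149.76], [-77.06, 257.06], [2.81, 150.46], [-146.56, 146.56]. Speed limits (degrees/s): [147.25, 147.25, 180, 180, 180, 180].

INTERFACE

Orientations are given as [roll, pitch, yaw] about the fixed x, y, z axes, in that order (R = Rz(yaw) Ry(pitch) Rx(roll)).
In Python, from workcell import env gives the robot as it stands.
- The arm moves only by the shell command python3 -m jog 'ROWS' [FORCE]. ROWS is a JSON object of lists of equal length, an entry for each row: "jaw": the finger opening in mm, from 0 to 91.2; "slide": the shift along the tool's x, y, z in units of 30 mm (1.0 is 30 mm), a list of three; "spin": the turn about the tool's z in units of 8 degrees (1.0 is 8 degrees). In form: {"jaw": [jaw, ...], "slide": [[dx, dy, dz], ...], "spin": [spin, ...]}. A call has 1 to 10 rows; each row shifts and turns the commanded pose from where the row before left it, along the tool's axes as they then stand; what a row does not reach is not made up. A row lasts 1/10 s, in which the tool goes at most 50 mm and 8.59 degrees, less where a joint would pass 70% of its speed; a pose out of reach is approached as far as the arm can. A call is refused whole if a number of a shift passes 1 or a number of a turn 1, either way. A call with a gripper value outside its range is refused whole. The fingers move at their own pace and stop on an object; FORCE is the grip in N (left out, the last holds). Time passes only in rows, so rows that do not move let the fingers close. It gives the time, the measured TCP pose, the force, the opening and the grip force at its end, in the units of the state.
- env.state(): the state, without advancing time (a new reading comes with each control period).
- env.grab_frame(name): name is "side" or "top"; returns the picture (400x640x3 uint8, red, green, blue); there is no depth.
- env.camera_model(name): a dict with "fx", "fy", "cx", "cy" (pixels), "camera_from_world" (4x4, takes a point from world to camera coordinates). Camera axes: x right, y up, looking along -z (the intrinsics and any distortion apply to the point x, -y, -z); pixel columns grow to the right and rows downward; lengths in mm; the calibration is good to about 2 mm. A picture is of the moment at which its call begins. camera_model takes no time and is no camera call.
- env.job_done(): hands the job in; it is judged then, once.
The state is a dict: "time_s": time; "qpos": joint angles; "qvel": joint speeds; "effort": joint torques, N m; "ee_pos": TCP position; "ee_rot": TCP orientation; "force": force on the tool from outside, world axes, zero at the start; "torque": the same for the moment, N m; "gripper_width": finger opening in mm; "gripper_force": force on a finger pad.
Only numpy, scipy, OpenCV 4.12 (cv2) and the standard library are available. Lean on these libraries where they do the work, as an engineer would, in place of code of your own. Each camera call takes 0.05 s, during which the arm holds its last target. There are 200 camera calls.

## Working session

There is one attempt and no reset: what is moved stays moved. The work goes in short steps, Python scripts to look and compute and a shell command to move; the robot and the scene stay as the last step left them, time stands still between calls to the robot, and variables do not carry over. Pictures are saved under pics/ and viewed, at most 10 in all, crops included, and the job is handed in when it is done.

```bash
mkdir -p pics; ls
python3 - <<'E'
from workcell import env
import cv2
for n in("top","side"):
    cv2.imwrite(f"pics/{n}0.png",env.grab_frame(n)[:,:,::-1])
    m=env.camera_model(n); print(n,m)
s=env.state(); print(s)
E
```

```text
pics
top {'fx': 455.7634406274991, 'fy': 455.7634406274991, 'cx': 316.4984123800785, 'cy': 197.0250772622565, 'camera_from_world': array([[ 8.31730948e-03, -9.99762907e-01,  2.01234218e-02,
        -5.09475232e+01],
       [ 9.89784891e-01,  1.10952493e-02,  1.42136433e-01,
        -5.36168995e+02],
       [-1.42326008e-01,  1.87356662e-02,  9.89642502e-01,
        -1.00606007e+03],
       [ 0.00000000e+00,  0.00000000e+00,  0.00000000e+00,
         1.00000000e+00]])}
side {'fx': 369.5052479682933, 'fy': 369.5052479682933, 'cx': 322.522952691811, 'cy': 198.89673889354395, 'camera_from_world': array([[ 8.25984799e-01, -5.63189550e-01, -2.38042635e-02,
        -4.38859139e+02],
       [ 3.33398755e-01,  4.54046166e-01,  8.26248963e-01,
        -2.26475236e+02],
       [-4.54526547e-01, -6.90405395e-01,  5.62801926e-01,
        -7.14711130e+02],
       [ 0.00000000e+00,  0.00000000e+00,  0.00000000e+00,
         1.00000000e+00]])}
{'time_s': 0.1, 'qpos': array([ 7.24212055e+01,  1.83482850e+01,  8.96988491e+01,  2.44723774e-04,
        7.20445119e+01, -1.14710316e+00]), 'qvel': array([ 0.00068705, -0.06605254, -0.20319047,  0.03104956,  0.04499986,
       -0.03584541]), 'effort': array([ 1.83320168e-03, -4.13330948e+01, -2.32511079e+01,  7.29749235e-02,
        4.22005286e-02, -2.58833126e-05]), 'ee_pos': array([162.52483553, 551.08370904, 213.20512393]), 'ee_rot': array([-1.79908377e+02, -2.06733431e-03,  1.63568231e+02]), 'force': array([-0.20463431, -0.05564821, -0.79785951]), 'torque': array([-0.02177995, -0.00172752, -0.00335663]), 'gripper_force': 0.0, 'gripper_width': 91.20562839324701}
```

View pics/top0.png

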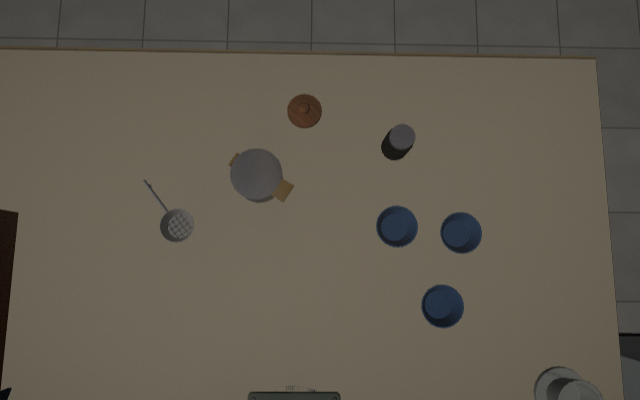

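View pics/side0.png

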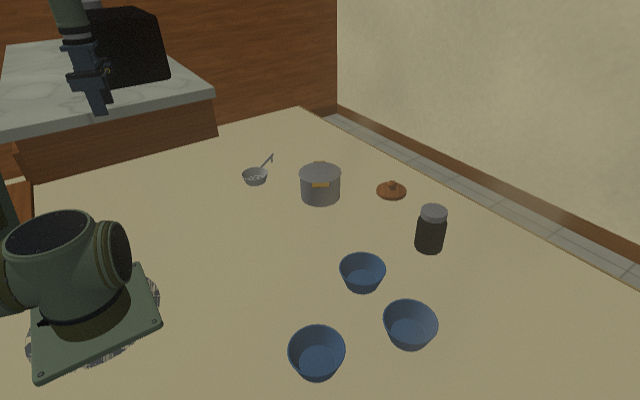

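The top view shows the dabba at (257,176), its tab at (284,190) and hinge lug at (235,160). The sieve is at (177,225), the wooden lid at (304,111) and the jar at (400,140). The bowls are at (397,226), (461,233) and (442,306); the leftmost one, (397,226), is the one I want. The side view agrees.

```bash
cat > h.py <<'E'
import numpy as np, cv2
from workcell import env
def ray(n,u,v,z):
    m=env.camera_model(n);T=m["camera_from_world"];R=T[:3,:3];c=-R.T@T[:3,3]
    d=R.T@np.array([(u-m["cx"])/m["fx"],-(v-m["cy"])/m["fy"],-1.])
    return (c+d*(z-c[2])/d[2])[:2]
def proj(n,p):
    m=env.camera_model(n);q=m["camera_from_world"]@np.r_[p,1]
    return np.array([m["cx"]+m["fx"]*q[0]/-q[2],m["cy"]-m["fy"]*q[1]/-q[2]])
def blobs(mask,amin=30):
    c,_=cv2.findContours(mask.astype(np.uint8),cv2.RETR_EXTERNAL,cv2.CHAIN_APPROX_NONE)
    return [k[:,0,:] for k in c if cv2.contourArea(k)>amin]
def circ(n,k,z):
    P=np.array([ray(n,u,v,z) for u,v in k])
    (c,r)=cv2.minEnclosingCircle(P.astype(np.float32)); return np.round(c,1),round(r,1)
def bowls(im,n):
    h=cv2.cvtColor(im,cv2.COLOR_RGB2HSV);return blobs((h[...,0]>95)&(h[...,0]<125)&(h[...,1]>90)&(h[...,2]>40),150)
E
python3 - <<'E'
from h import *
for n in("top","side"):
    im=cv2.imread(f"pics/{n}0.png")[:,:,::-1].copy(); print(n)
    for k in bowls(im,n): print(" bowl",k.mean(0).round(),circ(n,k,42))
    h=cv2.cvtColor(im,cv2.COLOR_RGB2HSV)
    box={"top":(215,300,135,215),"side":(290,350,150,210)}[n]
    x0,x1,y0,y1=box; hh=h[y0:y1,x0:x1].astype(int)
    for k in blobs((hh[...,1]>105)&(abs(hh[...,0]-19)<8),12):
        k=k+[x0,y0];c=k.mean(0); print(" brass",c.round(1),len(k),ray(n,*c,80).round(1))
    m=blobs((hh[...,1]<60),200)
    for k in m: k=k+[x0,y0]; print(" steel",k.mean(0).round(),circ(n,k,78))
    if n=="top":
        for nm,u,v,z in(("sieve",177,225,28),("sieve tip",146,181,25),("wood",304.5,111,15),("jar",402,137,105),("jarfoot",394,147,10)): print(nm,ray(n,u,v,z).round())
a=cv2.imread("pics/top0.png")[130:220,210:310];b=cv2.imread("pics/side0.png")[145:215,270:370]
cv2.imwrite("pics/crop.png",np.hstack([cv2.resize(a,(400,360),interpolation=2),cv2.resize(b,(400,360),interpolation=2)]))
E
```

```text
top
 bowl [442. 306.] (array([ 295.5, -326.5]), 46.4)
 bowl [462. 233.] (array([ 458.7, -374.3]), 46.1)
 bowl [400. 225.] (array([ 474.2, -232.6]), 45.0)
 brass [283.1 189.6] 57 [546.5  28.8]
 brass [233. 159.] 24 [613.9 141.1]
 steel [257. 174.] (array([580.9,  88.3]), 129.6)
sieve [470. 272.]
sieve tip [572. 349.]
wood [749. -16.]
jar [ 662. -231.]
jarfoot [ 664. -231.]
side
 bowl [319. 353.] (array([ 295.3, -329.3]), 46.4)
 brass [320.  184.5] 40 [547.5  31.8]
 steel [320. 183.] (array([551.7,  47.7]), 111.2)
```

View pics/crop.png

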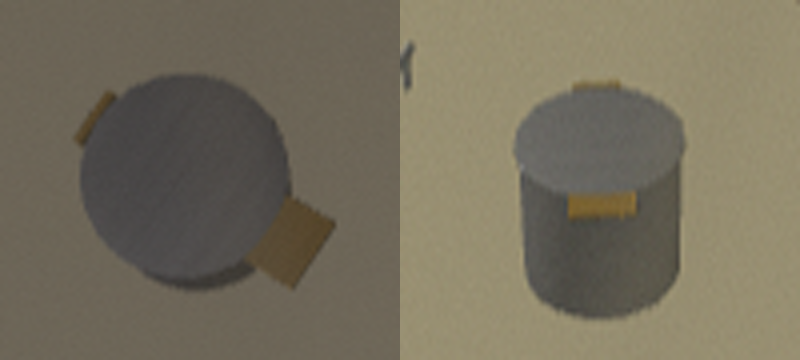

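The crop shows the lid disc centred at about (256,174) in the top image. The tab's outer corners are at (293.7,185.8) and (283.5,202.3), and in the side view the tab is at (320.5,185). The tool stays vertical, so I'll rub the lid up with the finger face against the tab's end. I'll press lightly and rise faster than the tab does.

```bash
cat >> h.py <<'E'
from scipy.optimize import least_squares
from scipy.spatial.transform import Rotation as Ro
def dab(p,q):
    c,s=np.cos(p[2]),np.sin(p[2]);return np.array([p[0]+c*q[0]-s*q[1],p[1]+s*q[0]+c*q[1],q[2]])
def to(xyz,yaw=None):
    s=env.state();R=Ro.from_euler("xyz",s["ee_rot"],degrees=True)
    d=R.inv().apply(np.array(xyz)-s["ee_pos"])/30
    print("t",round(s["time_s"],2),"at",s["ee_pos"].round(1),s["ee_rot"].round(1),"F",s["force"].round(1),"-> slide",d.round(2),"" if yaw is None else "spin %.2f"%(-((yaw-s["ee_rot"][2]+180)%360-180)/8))
E
python3 - <<'E'
from h import *
obs=[("top",(-86,22,85),None),("top",(-86,-22,85),None)]
px={"c1":(293.75,185.75),"c2":(283.5,202.25)}
def f(p):
    r=[]
    # tab outer corners: +y side / -y side decided by geometry
    r+=list(proj("top",dab(p,(-86,22,85)))-px["c2"] if SW else proj("top",dab(p,(-86,22,85)))-px["c1"])
    r+=list(proj("top",dab(p,(-86,-22,85)))-px["c1"] if SW else proj("top",dab(p,(-86,-22,85)))-px["c2"])
    r+=list(proj("top",dab(p,(0,0,78)))-(256.1,173.75))
    r+=list(proj("top",dab(p,(-70,0,80)))-(282.9,190.5))
    r+=list(proj("side",dab(p,(-70,0,80)))-(320.5,184.9))
    return r
for SW in(0,1):
    s=least_squares(f,[584,92,1.03]);print(SW,s.cost,s.x.round(2),np.degrees(s.x[2]).round(1),np.round(s.fun,1))
    if SW==0 or s.cost<best.cost: best=s
np.save("dab.npy",best.x)
im=cv2.imread("pics/top0.png")[:,:,::-1].copy();h=cv2.cvtColor(im,cv2.COLOR_RGB2HSV)
for k in blobs((h[...,0]>90)&(h[...,0]<125)&(h[...,1]>60),150): print(k.mean(0).round(),circ("top",k,42),cv2.minEnclosingCircle(k)[0])
p=best.x;yaw=np.degrees(p[2])
print("pre-pose",dab(p,(60-180,0,22)))
to(dab(p,(60-180,0,200)),yaw)
E
```

```text
0 388.8784664468496 [581.58  89.17   1.02] 58.6 [-10.3  16.4  10.7 -17.    0.1   0.   -0.1  -0.3  -0.8   0.3]
1 0.6294669871902094 [581.58  89.14   1.02] 58.4 [-0.1 -0.1  0.5 -0.4  0.1  0.  -0.1 -0.2 -0.8  0.3]
[442. 306.] (array([ 294.6, -326.6]), 46.9) (442.1871643066406, 305.7722473144531)
[461. 232.] (array([ 459.5, -374.6]), 46.8) (460.45159912109375, 232.72579956054688)
[396. 226.] (array([ 471.3, -228. ]), 46.7) (396.6363525390625, 225.86363220214844)
pre-pose [518.78515263 -13.11504598  22.        ]
t 0.1 at [162.5 551.1 213.2] [-179.9   -0.   163.6] F [-0.2 -0.1 -0.8] -> slide [-16.71 -14.68   0.46] spin 13.14
```

```bash
python3 -m jog '{"jaw":[0,0,0,0,0,0,0,0,0],"slide":[[-0.98,-0.86,0],[-0.98,-0.86,0],[-0.98,-0.86,0],[-0.98,-0.86,0],[-0.98,-0.86,0],[-0.98,-0.86,0],[-0.98,-0.86,0],[-0.98,-0.86,0],[-0.98,-0.86,0]],"spin":[0,0,0,0,0,0,0,0,0]}'
python3 -m jog '{"jaw":[0,0,0,0,0,0,0,0],"slide":[[-0.98,-0.86,0],[-0.98,-0.86,0],[-0.98,-0.86,0],[-0.98,-0.86,0],[-0.98,-0.86,0],[-0.98,-0.86,0],[-0.98,-0.86,0],[-0.98,-0.86,0]],"spin":[0,0,0,0,0,0,0,0]}'
python3 -m jog '{"jaw":[0,0,0,0,0,0,0],"slide":[[0,0,0],[0,0,0],[0,0,0],[0,0,0],[0,0,0],[0,0,0],[0,0,0]],"spin":[1,1,1,1,1,1,1]}'
python3 -m jog '{"jaw":[0,0,0,0,0,0,0,0],"slide":[[0,0,0],[0,0,0],[0,0,0],[0,0,0],[0,0,0],[0,0,0],[0,0,0],[0,0,0]],"spin":[1,1,1,1,1,1,0.14,0]}'
python3 - <<'E'
from h import *
p=np.load("dab.npy");to(dab(p,(60-180,0,22)),58.4);print(env.state()["qpos"].round(1),env.state()["gripper_width"])
cv2.imwrite("pics/side1.png",env.grab_frame("side")[:,:,::-1])
E
```

```text
time_s: 1.0
ee_pos: [351.2, 252.4, 213.8]
ee_rot: [-180.0, -0.0, 163.6]
force: [0.0, 0.6, -0.6]
gripper_width: 21.9
gripper_force: 0.0
time_s: 1.8
ee_pos: [518.4, -12.1, 213.6]
ee_rot: [180.0, -0.0, 163.5]
force: [0.2, 1.0, 0.0]
gripper_width: 0.5
gripper_force: 0.0
time_s: 2.5
ee_pos: [517.6, -10.5, 213.5]
ee_rot: [-179.9, -0.0, 107.2]
force: [0.1, -0.1, 0.0]
gripper_width: 0.7
gripper_force: 0.0
time_s: 3.3
ee_pos: [517.8, -10.5, 213.7]
ee_rot: [-180.0, 0.0, 58.6]
force: [0.3, -0.5, -0.8]
gripper_width: 0.1
gripper_force: 0.0
t 3.3 at [517.8 -10.5 213.7] [-180.     0.    58.6] F [ 0.3 -0.5 -0.8] -> slide [-0.05  0.08  6.39] spin 0.02
[-2.4 13.2 96.9  0.  69.9 29. ] 0.13496553873434367
```

View pics/side1.png

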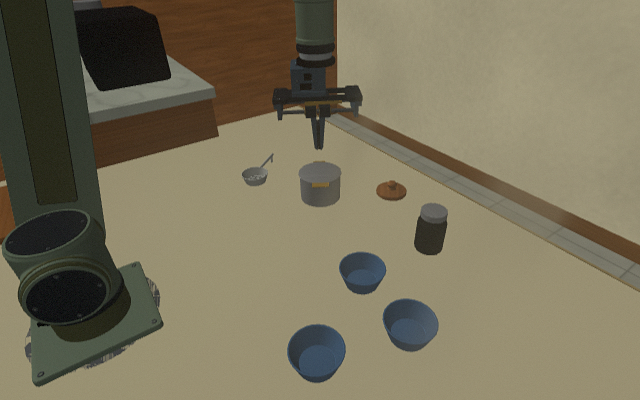

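```bash
python3 -m jog '{"jaw":[0,0,0,0,0,0,0,0],"slide":[[0,0.08,0.9],[0,0,0.9],[0,0,0.9],[0,0,0.9],[0,0,0.9],[0,0,0.9],[0,0,0.2],[0,0,0]],"spin":[0,0,0,0,0,0,0,0]}'
python3 -m jog '{"jaw":[0,0,0,0,0,0],"slide":[[0.1,0,0],[0.1,0,0],[0.1,0,0],[0.1,0,0],[0,0,0],[0,0,0]],"spin":[0,0,0,0,0,0]}'
python3 - <<'E'
from h import *
p=np.load("dab.npy");to(dab(p,(60-162,0,45)),58.4)
for f in np.arange(4,64,4): a,b=np.radians([f,f+4]);print(f,((146.3*(np.cos(a)-np.cos(b)))/30).round(2),(146.3*(np.sin(b)-np.sin(a))/30).round(2),end="; ")
E
```

```text
time_s: 4.15
ee_pos: [519.6, -11.7, 45.3]
ee_rot: [-179.9, 0.1, 58.5]
force: [-0.4, -0.1, 0.5]
gripper_width: 0.3
gripper_force: 0.0
time_s: 4.75
ee_pos: [526.3, -1.5, 46.1]
ee_rot: [180.0, -0.0, 58.5]
force: [-0.1, 0.6, 0.3]
gripper_width: 0.5
gripper_force: 0.0
t 4.75 at [526.3  -1.5  46.1] [180.   -0.   58.5] F [-0.1  0.6  0.3] -> slide [ 0.14 -0.01  0.04] spin 0.01
4 0.04 0.34; 8 0.06 0.34; 12 0.08 0.33; 16 0.11 0.32; 20 0.13 0.32; 24 0.15 0.31; 28 0.17 0.29; 32 0.19 0.28; 36 0.21 0.27; 40 0.23 0.25; 44 0.24 0.24; 48 0.26 0.22; 52 0.28 0.2; 56 0.29 0.18; 60 0.3 0.16;
```

```bash
python3 -m jog '{"jaw":[0,0,0],"slide":[[0.05,0,-0.05],[0.05,0,-0.05],[0.03,0,-0.1]],"spin":[0,0,0]}'
python3 -m jog '{"jaw":[0,0],"slide":[[0.04,0,-0.1],[0.04,0,-0.1]],"spin":[0,0]}'
python3 - <<'E'
from h import *
p=np.load("dab.npy");to(dab(p,(60-160,0,55)),58.4)
a=[env.grab_frame(n)[:,:,::-1] for n in("top","side")]
cv2.imwrite("pics/c2.png",np.hstack([cv2.resize(a[0][130:230,210:310],(400,400),interpolation=2),cv2.resize(a[1][130:230,270:370],(400,400),interpolation=2)]))
E
```

```text
time_s: 5.05
ee_pos: [528.1, 1.6, 51.9]
ee_rot: [-180.0, 0.0, 58.5]
force: [-0.4, -1.3, 0.0]
gripper_width: 0.3
gripper_force: 1.1
time_s: 5.25
ee_pos: [528.5, 2.9, 58.0]
ee_rot: [-179.9, 0.2, 58.5]
force: [-1.4, -5.4, 0.3]
gripper_width: 0.6
gripper_force: 2.9
t 5.25 at [528.5   2.9  58. ] [-179.9    0.2   58.5] F [-1.4 -5.4  0.3] -> slide [0.04 0.   0.1 ] spin 0.01
```

View pics/c2.png

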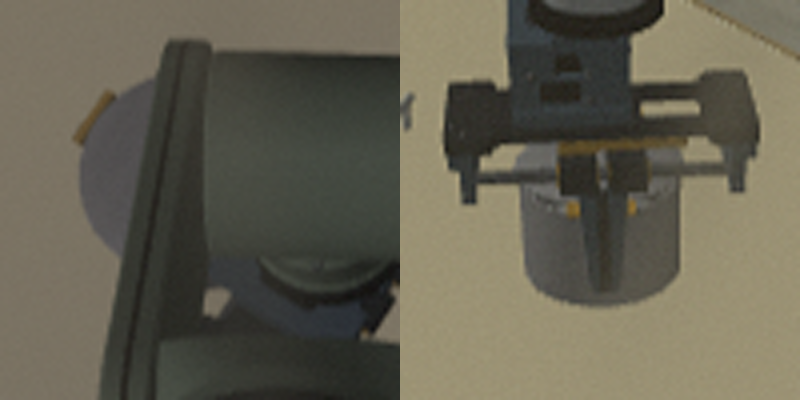

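Comparing the tab's height in the side crop (now about row 182.4, before 184.9), the lid has risen about 8 mm with the finger, so friction carries it. I'll follow the arc.

```bash
python3 -m jog '{"jaw":[0,0],"slide":[[0.03,0,-0.34],[0.06,0,-0.34]],"spin":[0,0]}'
python3 -m jog '{"jaw":[0,0],"slide":[[0.1,0,-0.34],[0.12,0,-0.34]],"spin":[0,0]}'
python3 - <<'E'
from h import *
p=np.load("dab.npy");to(dab(p,(60-160,0,55)),58.4)
a=[env.grab_frame(n)[:,:,::-1] for n in("top","side")]
h=cv2.cvtColor(a[1][:,:,::-1].copy(),cv2.COLOR_RGB2HSV).astype(int)[130:230,270:370]
for k in blobs((h[...,1]>120)&(abs(h[...,0]-19)<8),1): print((k.mean(0)+[270,130]).round(1),len(k))
cv2.imwrite("pics/c3.png",np.hstack([cv2.resize(a[0][130:230,210:310],(400,400),interpolation=2),cv2.resize(a[1][110:210,270:370],(400,400),interpolation=2)]))
E
```

```text
time_s: 5.55
ee_pos: [529.9, 6.0, 78.6]
ee_rot: [-179.9, 0.1, 58.4]
force: [-2.8, -1.1, 0.9]
gripper_width: 0.3
gripper_force: 1.3
time_s: 5.75
ee_pos: [534.4, 12.0, 99.9]
ee_rot: [-180.0, -0.0, 58.4]
force: [-3.1, -0.5, 0.7]
gripper_width: 0.4
gripper_force: 1.2
t 5.75 at [534.4  12.   99.9] [-180.    -0.    58.4] F [-3.1 -0.5  0.7] -> slide [-0.32 -0.    1.5 ] spin 0.01
[312.8 166.6] 5
[324.3 146.3] 65
```

View pics/c3.png

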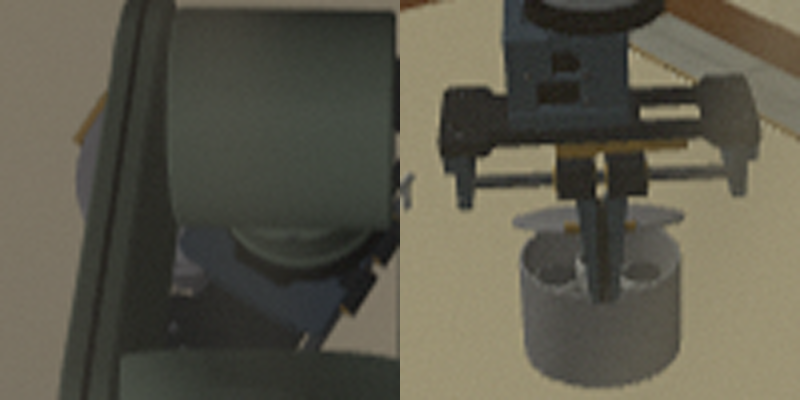

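The lid is now at about 23° and following. Its body edges haven't moved in the picture. Continuing along the arc.

```bash
python3 -m jog '{"jaw":[0,0,0,0,0],"slide":[[0.15,0,-0.31],[0.17,0,-0.29],[0.19,0,-0.28],[0.21,0,-0.27],[0.23,0,-0.25]],"spin":[0,0,0,0,0]}'
python3 -m jog '{"jaw":[0,0,0,0,0],"slide":[[0.24,0,-0.24],[0.26,0,-0.22],[0.28,0,-0.20],[0.29,0,-0.15],[0.30,0,-0.1]],"spin":[0,0,0,0,0]}'
python3 - <<'E'
from h import *
p=np.load("dab.npy");to(dab(p,(60-16+24,0,165)),58.4)
E
```

```text
time_s: 6.35
ee_pos: [550.0, 36.3, 142.0]
ee_rot: [179.9, -0.0, 58.5]
force: [-1.3, -3.0, 4.6]
gripper_width: 0.5
gripper_force: 2.5
time_s: 6.85
ee_pos: [571.4, 72.0, 168.3]
ee_rot: [-180.0, -0.0, 58.5]
force: [0.3, 0.4, -0.3]
gripper_width: 0.4
gripper_force: 0.2
t 6.85 at [571.4  72.  168.3] [-180.    -0.    58.5] F [ 0.3  0.4 -0.3] -> slide [ 2.93 -0.01  0.11] spin 0.01
```

```bash
python3 -m jog '{"jaw":[0,0,0,0,0],"slide":[[0.25,0,0],[0.25,0,0],[0.25,0,0],[0.25,0,0],[0.25,0,0]],"spin":[0,0,0,0,0]}'
python3 - <<'E'
from h import *
p=np.load("dab.npy");to(dab(p,(60-16+24,0,165)),58.4)
a=[env.grab_frame(n)[:,:,::-1] for n in("top","side")]
cv2.imwrite("pics/c4.png",np.hstack([cv2.resize(a[0][80:220,190:330],(400,400),interpolation=2),cv2.resize(a[1][80:220,250:390],(400,400),interpolation=2)]))
E
```

```text
time_s: 7.35
ee_pos: [590.7, 103.5, 167.8]
ee_rot: [-180.0, 0.0, 58.4]
force: [0.6, 0.6, 0.3]
gripper_width: 0.7
gripper_force: 0.1
t 7.35 at [590.7 103.5 167.8] [-180.     0.    58.4] F [0.6 0.6 0.3] -> slide [ 1.7  -0.01  0.09] spin 0.01
```

View pics/c4.png

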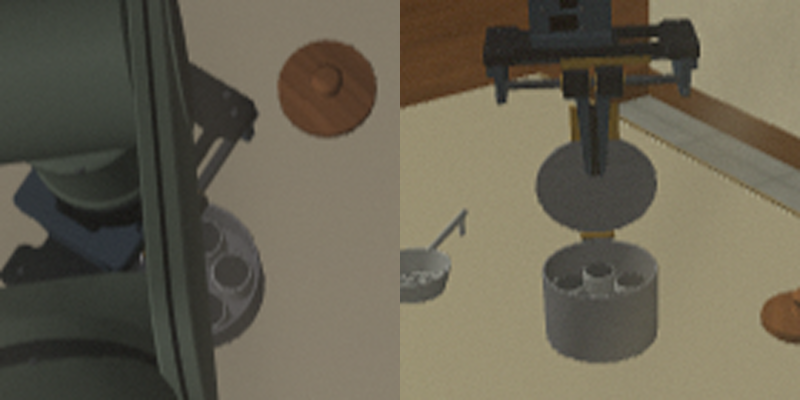

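The lid is nearly upright on the fingers and the dabba hasn't shifted visibly. I'll push it over, then back away.

```bash
python3 -m jog '{"jaw":[0,0,0,0,0,0,0,0,0,0],"slide":[[0.18,0,0],[0.18,0,0],[0.18,0,0],[0.18,0,0],[0.18,0,0],[0.18,0,0],[0.18,0,0],[0.18,0,0],[0.18,0,0],[0.08,0,0]],"spin":[0,0,0,0,0,0,0,0,0,0]}'
python3 -m jog '{"jaw":[0,0,0,0,0,0,0,0,0,0],"slide":[[-0.5,0,0],[-0.9,0,-0.2],[-0.9,0,-0.2],[-0.9,0,-0.2],[-0.9,0,0],[-0.9,0,0],[-0.9,0,0],[-0.9,0,0],[-0.9,0,0],[0,0,0]],"spin":[0,0,0,0,0,0,0,0,0,0]}'
python3 - <<'E'
from h import *
b=np.array([471.3,-228])
to([*b,150],None)
a=[env.grab_frame(n)[:,:,::-1] for n in("top","side")]
cv2.imwrite("pics/c5.png",np.hstack([cv2.resize(a[0][80:280,170:430],(400,308),interpolation=2),cv2.resize(a[1][80:300,250:420],(300,388),interpolation=2)[40:348]]))
for k in bowls(a[0][:,:,::-1].copy(),"top"): print(k.mean(0).round(),circ("top",k,42))
E
```

```text
time_s: 8.45
ee_pos: [617.5, 147.0, 168.0]
ee_rot: [180.0, -0.0, 58.5]
force: [0.0, 0.0, 0.0]
gripper_width: 0.1
gripper_force: 0.0
time_s: 9.45
ee_pos: [493.5, -53.0, 186.2]
ee_rot: [-180.0, 0.1, 58.3]
force: [0.4, 0.1, -0.2]
gripper_width: 0.6
gripper_force: 0.0
t 9.45 at [493.5 -53.  186.2] [-1.80e+02  1.00e-01  5.83e+01] F [ 0.4  0.1 -0.2] -> slide [-5.35  2.44  1.21] 
[442. 306.] (array([ 295.5, -326.8]), 46.1)
[463. 231.] (array([ 459.3, -375.2]), 45.6)
[396. 228.] (array([ 472.7, -228.3]), 46.3)
```

View pics/c5.png

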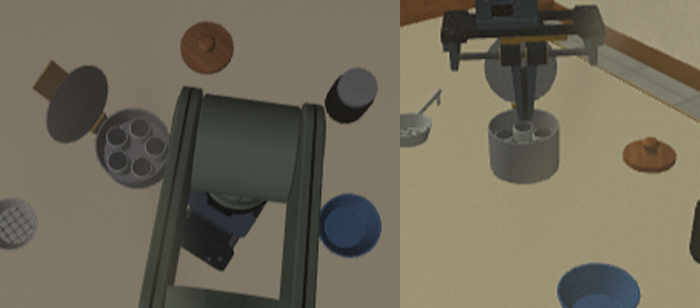

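The lid is now open, leaning back on its stop at crop (78,100). Next, go above the bowl and re-measure the dabba.

```bash
python3 -m jog '{"jaw":[0,0,0,0,0,0,0,0],"slide":[[-0.89,0.41,0],[-0.89,0.41,0],[-0.89,0.41,0.2],[-0.89,0.41,0.4],[-0.89,0.41,0.4],[-0.89,0.41,0.2],[0,0,0],[0,0,0]],"spin":[0,0,0,0,0,0,0,0]}'
python3 - <<'E'
from h import *
a=env.grab_frame("top")
cv2.imwrite("pics/c6.png",cv2.resize(a[80:280,170:430][:,:,::-1],(780,600),interpolation=2))
print(ray("top",258.7,175.8,73))
to([472,-228,14],None)
E
```

```text
time_s: 10.35
ee_pos: [475.6, -225.3, 149.8]
ee_rot: [-180.0, -0.0, 58.4]
force: [-0.5, 0.6, 0.2]
gripper_width: 0.6
gripper_force: 0.0
[578.0114637   84.00549599]
t 10.4 at [ 475.8 -224.8  150. ] [-180.    -0.    58.5] F [-0.1  0.8  0. ] -> slide [-0.16 -0.05  4.53]
```

View pics/c6.png

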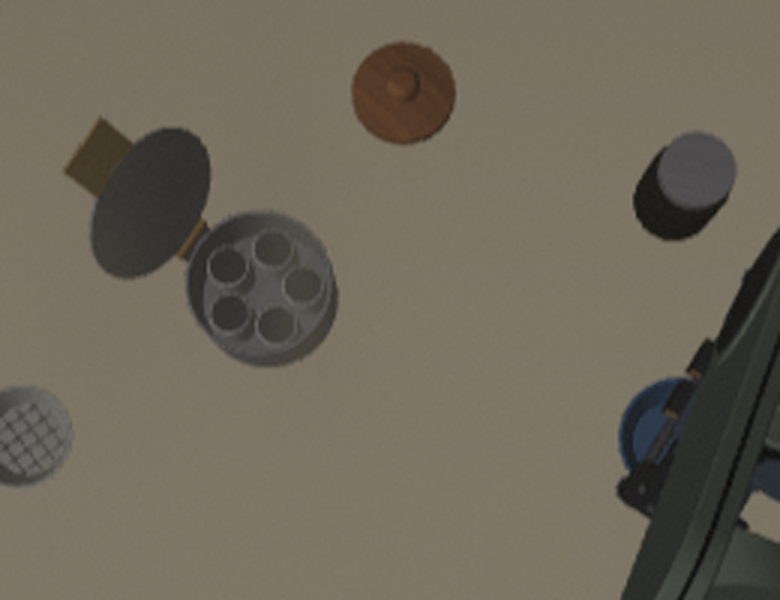

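```bash
python3 -m jog '{"jaw":[0,0,0,0],"slide":[[-0.16,-0.05,0.5],[0,0,0.5],[0,0,0.5],[0,0,0]],"spin":[-1,-1,-0.36,0]}'
python3 -m jog '{"jaw":[0,0,0,0,0,0,0],"slide":[[0,0,0.5],[0,0,0.5],[0,0,0.5],[0,0,0.5],[0,0,0.5],[0,0,0.45],[0,0,0]],"spin":[0,0,0,0,0,0,0]}'
python3 - <<'E'
from h import *
p=np.load("dab.npy");print(proj("top",dab(p,(0,0,73))))
to([472,-228,14],77.3); to([525.5,9,14])
E
```

```text
time_s: 10.8
ee_pos: [470.8, -226.9, 103.7]
ee_rot: [-179.8, -0.1, 77.4]
force: [-0.8, 0.1, -0.3]
gripper_width: 0.5
gripper_force: 0.0
time_s: 11.5
ee_pos: [471.4, -227.7, 16.0]
ee_rot: [-179.9, -0.0, 77.3]
force: [0.3, 0.8, 0.4]
gripper_width: 0.4
gripper_force: 0.0
[256.4296619  174.19744473]
t 11.5 at [ 471.4 -227.7   16. ] [-179.9   -0.    77.3] F [0.3 0.8 0.4] -> slide [-0.    0.02  0.07] spin 0.00
t 11.5 at [ 471.4 -227.7   16. ] [-179.9   -0.    77.3] F [0.3 0.8 0.4] -> slide [8.09 0.03 0.07]
```

```bash
python3 -m jog '{"jaw":[0,0,0,0,0,0,0,0,0,0],"slide":[[0.1,0,0],[0.1,0,0],[0.1,0,0],[0.1,0,0],[0.1,0,0],[0.1,0,0],[0.15,0,0],[0.2,0,0],[0.25,0,0],[0.25,0,0]],"spin":[0,0,0,0,0,0,0,0,0,0]}'
python3 -m jog '{"jaw":[0,0,0,0,0,0,0,0,0,0],"slide":[[0.25,0,0],[0.25,0,0],[0.25,0,0],[0.25,0,0],[0.25,0,0],[0.25,0,0],[0.25,0,0],[0.25,0,0],[0.25,0,0],[0.25,0,0]],"spin":[0,0,0,0,0,0,0,0,0,0]}'
python3 -m jog '{"jaw":[0,0,0,0,0,0,0,0,0,0],"slide":[[0.25,0,0],[0.25,0,0],[0.25,0,0],[0.25,0,0],[0.25,0,0],[0.25,0,0],[0.25,0,0],[0.2,0,0],[0.1,0,0],[0,0,0]],"spin":[0,0,0,0,0,0,0,0,0,0]}'
python3 - <<'E'
from h import *
to([525.5,9,14])
a=env.grab_frame("side")
for k in bowls(a,"side"): print(k.mean(0).round(),circ("side",k,42))
cv2.imwrite("pics/c7.png",cv2.resize(a[100:300,250:510][:,:,::-1],(780,600),interpolation=2))
E
```

```text
time_s: 12.5
ee_pos: [481.3, -185.9, 16.5]
ee_rot: [180.0, -0.0, 77.3]
force: [-0.0, -2.2, 1.4]
gripper_width: 0.4
gripper_force: 0.7
time_s: 13.5
ee_pos: [497.7, -112.6, 16.5]
ee_rot: [-180.0, -0.0, 77.3]
force: [-0.5, -0.5, 0.5]
gripper_width: 0.5
gripper_force: 0.8
time_s: 14.5
ee_pos: [511.2, -52.6, 16.5]
ee_rot: [-180.0, -0.0, 77.3]
force: [-0.5, 0.1, -0.3]
gripper_width: 0.7
gripper_force: 0.0
t 14.5 at [511.2 -52.6  16.5] [-180.    -0.    77.3] F [-0.5  0.1 -0.3] -> slide [2.11 0.02 0.08] 
[319. 355.] (array([ 295.3, -329.3]), 46.4)
```

View pics/c7.png

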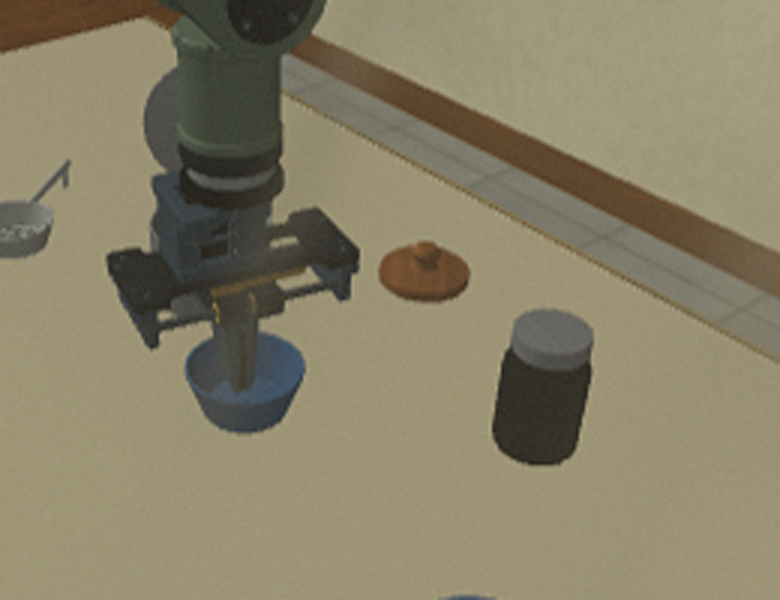

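The bowl stands flat with the fingers inside it; in the side view its rim centre is at about (331.7,222.7). Checking the offset between finger and bowl.

Run:
```python
from h import *
c=ray("side",331.7,222.7,42);s=env.state()["ee_pos"][:2];d=np.array([.22,.975]);print(c,(s-c)@d,(s-c)@[-d[1],d[0]])
print(np.linalg.norm(c-[581,88]))
```

```text
[508.08094242 -74.25149828] 21.543557835704853 1.8243491696892555
177.88405676952343
```

```bash
python3 -m jog '{"jaw":[0,0,0,0,0,0,0,0,0,0],"slide":[[0.1,0,0],[0.2,0,0],[0.25,0,0],[0.25,0,0],[0.25,0,0],[0.25,0,0],[0.25,0,0],[0.2,0,0],[0.15,0,0],[0.1,0,0]],"spin":[0,0,0,0,0,0,0,0,0,0]}'
python3 -m jog '{"jaw":[0,0,0,0,0,0,0,0],"slide":[[0,0,0],[-0.25,0,0],[-0.1,0,-0.3],[0,0,-0.6],[0,0,-1],[0,0,-1],[0,0,-1],[0,0,-1]],"spin":[0,0,0,0,0,0,0,0]}'
python3 -m jog '{"jaw":[0,0,0,0,0,0,0,0,0,0],"slide":[[-1,0,0],[-1,0,0],[-1,0,0],[-1,0,0],[-1,0,0],[-1,0,0],[-1,0,0],[-1,0,0],[-1,0,0],[0,0,0]],"spin":[0,0,0,0,0,0,0,0,0,0]}'
python3 - <<'E'
from h import *
a=env.grab_frame("top");b=env.grab_frame("side")
for n,i in(("top",a),("side",b)):
    h=cv2.cvtColor(i,cv2.COLOR_RGB2HSV)
    for k in blobs((h[...,0]>90)&(h[...,0]<125)&(h[...,1]>60),150): print(n,k.mean(0).round(),circ(n,k,42),cv2.boundingRect(k))
# dabba shift: match pre-push crop of the dabba (c6 scaled) against now
t=cv2.resize(cv2.imread("pics/c6.png"),(260,200),interpolation=cv2.INTER_AREA)[60:125,58:115]
r=cv2.matchTemplate(cv2.cvtColor(a,cv2.COLOR_RGB2BGR),t,cv2.TM_CCOEFF_NORMED);print("match",cv2.minMaxLoc(r)[1::2],"expect",(228,140))
p=np.load("dab.npy");print("want",dab(p,(-110,0,0)),"touch103"); np.save("top_now.npy",a)
E
```

```text
time_s: 15.55
ee_pos: [524.3, 5.8, 16.5]
ee_rot: [-180.0, -0.0, 77.3]
force: [-0.5, -1.4, -0.0]
gripper_width: 0.3
gripper_force: 0.3
time_s: 16.35
ee_pos: [521.7, -5.5, 165.5]
ee_rot: [180.0, -0.0, 77.3]
force: [0.2, -0.6, -0.7]
gripper_width: 0.5
gripper_force: 0.0
time_s: 17.35
ee_pos: [461.8, -271.8, 164.2]
ee_rot: [179.9, 0.1, 77.1]
force: [-0.4, 0.7, -0.4]
gripper_width: 0.4
gripper_force: 0.0
top [303. 203.] (array([521.9, -10.8]), 45.8) (288, 184, 34, 40)
side [316. 359.] (array([ 293.3, -332.4]), 50.6) (287, 325, 58, 57)
side [413. 321.] (array([ 457. , -374.9]), 47.9) (383, 299, 53, 45)
match (0.9689928889274597, (228, 140)) expect (228, 140)
want [524.01794896  -4.59343566   0.        ] touch103
```

```bash
python3 -m jog '{"jaw":[0,0,0,0,0,0,0],"slide":[[-1,0,0],[-1,0,0],[-1,0,0],[-1,0,0],[-1,0,0],[0,0,0],[0,0,0]],"spin":[0,0,0,0,0,0,0]}'
python3 - <<'E'
from h import *
a=env.grab_frame("top");b=env.grab_frame("side")
for n,i in(("top",a),("side",b)):
    h=cv2.cvtColor(i,cv2.COLOR_RGB2HSV)
    for k in blobs((h[...,0]>85)&(h[...,0]<130)&(h[...,1]>50),100): print(n,k.mean(0).round(),circ(n,k,42),cv2.boundingRect(k))
h=cv2.cvtColor(a,cv2.COLOR_RGB2HSV)
for v in(194,204,214): print(v,[tuple(map(int,h[v,u])) for u in range(280,332,3)])
E
```

```text
time_s: 18.15
ee_pos: [429.9, -413.8, 163.5]
ee_rot: [-180.0, -0.1, 77.3]
force: [-0.0, 0.3, -0.5]
gripper_width: 0.5
gripper_force: 0.0
top [442. 306.] (array([ 294.6, -326.7]), 47.0) (421, 285, 43, 43)
top [520. 252.] (array([ 416.7, -503.6]), 34.2) (512, 238, 18, 29)
top [461. 233.] (array([ 458.5, -374.1]), 47.1) (440, 213, 42, 40)
top [301. 204.] (array([521.6, -10.4]), 46.1) (284, 184, 38, 40)
side [316. 351.] (array([ 293.3, -332.4]), 50.6) (287, 325, 59, 57)
side [408. 322.] (array([ 454.8, -378.4]), 51.2) (383, 299, 55, 45)
194 [(20, 48, 112), (108, 45, 74), (120, 20, 50), (110, 18, 43), (109, 42, 49), (108, 88, 67), (109, 94, 73), (106, 101, 71), (109, 96, 72), (108, 109, 75), (107, 105, 73), (108, 110, 74), (107, 107, 74), (110, 32, 71), (19, 48, 116), (20, 49, 115), (21, 51, 116), (20, 50, 117)]
204 [(75, 6, 86), (8, 20, 52), (105, 11, 47), (109, 74, 72), (110, 84, 73), (108, 87, 70), (107, 98, 73), (107, 108, 73), (109, 101, 73), (107, 98, 73), (109, 100, 74), (109, 103, 74), (110, 100, 69), (108, 98, 70), (19, 48, 116), (20, 50, 117), (19, 48, 117), (21, 51, 115)]
214 [(20, 47, 114), (23, 30, 101), (150, 5, 51), (120, 6, 44), (107, 73, 66), (109, 86, 71), (107, 92, 72), (110, 92, 75), (108, 101, 73), (108, 98, 73), (108, 100, 74), (109, 77, 53), (109, 79, 55), (19, 38, 106), (20, 50, 118), (20, 51, 116), (20, 48, 117), (20, 50, 117)]
```

The bowl is about 116 mm from the dabba's centre, so the gap is about 13 mm, and it is centred on the front to within 1 mm. The dabba hasn't moved. A last check that the lid is open and the neighbours are in place, then I hand in.

Run:
```python
from h import *
a=cv2.cvtColor(env.grab_frame("top"),cv2.COLOR_RGB2BGR);print(ray("top",301,204,42))
T=cv2.resize(cv2.imread("pics/c6.png"),(260,200),interpolation=cv2.INTER_AREA)
ok=True
for n,(x0,x1,y0,y1) in dict(lid=(18,75,35,97),wood=(112,157,8,52),jar=(205,250,38,85),sieve=(0,28,125,165)).items():
    m=cv2.minMaxLoc(cv2.matchTemplate(a,T[y0:y1,x0:x1],cv2.TM_CCOEFF_NORMED));d=np.array(m[3])-[x0+170,y0+80];print(n,round(m[1],3),d);ok&=bool(abs(d).max()<=1)
if ok: print(env.job_done())
```

```text
[519.72893129 -10.46196842]
lid 0.998 [0 0]
wood 0.998 [0 0]
jar 0.998 [0 0]
sieve 0.994 [0 0]
the job is handed in; nothing more can be done
None
```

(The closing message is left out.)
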